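Clamp a phone in the ratchet repair holder

ROBOT

A 6-joint arm with a two-finger parallel gripper is mounted at the origin on the work surface. World frame = base frame: x ahead of the robot, y to its left, z up, the work surface at z = 0. Lengths are in m, angles in rad, forces in N, time in s.
With the tool pointing down it reaches from about 0.275 to 0.975 m from the base axis. Payload 8.4 kg.
Tool frame: the origin (TCP) lies at the very end of the fingers, on their centre line; the grasp point (between the pads) lies 19 mm behind it; z points along the fingers, y is the line along which they close (so a half turn about z gives the same grasp; the last joint's range is limited). The gripper opens to 92 mm and grips with 3 to 60 N. Pads are 20 mm wide; open, the fingers measure 128 mm over their backs; the gripper's body (75 mm by 189 mm) begins 69 mm behind the grasp point.
Start: joints at [1.113, 0.353, 1.633, -0, 1.155, -0.002], TCP at [0.275, 0.561, 0.215] pointing down, gripper open.
Joint ranges: [-2.63, 2.63], [-0.92, 2.1], [0.06, 2.66], [-1.3, 4.44], [0, 2.69], [-3.02, 3.02]. Speed limits (rad/s): [2.22, 2.22, 2.79, 3.14, 3.14, 3.14].

INTERFACE

Orientations are given as a 3x3 rotation matrix whose columns are the frame's x, y, z axes.
In Python, from plant import robot, solver, monitor, vision gives the robot as it stands. Calls block until the motion is done:
- robot.reach(position, orientation): joint-space move of the TCP to a pose.
- robot.movel(position, velocity=0.15, rot=None, stop_force=None): straight line of the TCP; rot=None keeps the orientation; velocity is the mean speed in m/s. With stop_force (N) it stops when the force on the tool has changed by that much, and returns True; else False.
- robot.set_joints(angles): joint-space move.
- robot.set_gripper(opening): opening from 0.0 (shut) to 1.0 (fully open); the grip force is fixed at half the most; returns when the fingers have stopped.
- robot.dwell(seconds).
- solver.solve_ik(position, orientation): joint angles nearest the present ones, or None.
- monitor.get_obs(): the state.
- vision.get_image(name): name is "scene" or "side" or "wrist"; returns a dict with "frame" (400x640x3 uint8, blue, green, red), "intrinsics" (3x3 intrinsics, pixels), "distortion" ([k1, k2, p1, p2, k3] as OpenCV has them; the pictures are not rectified), "T" (4x4, takes a point from camera to world coordinates); the wrist camera has in their place "tool_from_camera" (4x4, takes a point from camera to tool coordinates, whose origin is the TCP and whose axes are the flange's). Camera axes: x right, y up, looking along -z (the intrinsics and any distortion apply to the point x, -y, -z); pixel columns grow to the right and rows downward; lengths in m; the calibration is good to about 2 mm. A picture is of the moment at which its call begins: read the wrist's pose just before it. There is no depth.
A pose or a line that the arm cannot do raises robot.PlanningError and nothing moves.
- robot.job_done(): hands the job in; it is judged then, once.
The state is a dict: "time_s": time; "joint_pos": joint angles; "dq": joint speeds; "joint_efforts": joint torques, N m; "tool_pos": TCP position; "orientation": TCP orientation; "ft_force": force on the tool from outside, world axes, zero at the start; "ft_torque": the same for the moment, N m; "grip_width": opening from 0.0 (shut) to 1.0 (fully open); "grasp_force": force on a finger pad.
Only numpy, scipy, OpenCV 4.12 (cv2) and the standard library are available. Lean on these libraries where they do the work, as an engineer would, in place of code of your own. Each camera call takes 0.05 s, during which the arm holds its last target. There are 200 camera calls.

TASK

Lower the phone, face up and lengthwise, onto the black bed of the repair holder between its two jaws and let go of it. Then push the orange jaw along its ratchet by feel, until the phone is squeezed against the far jaw and stays firmly clamped by the pawl when you take your hand away: stop at a push of about 20 N, as less may leave it loose and a squeeze of more than 25 N cracks the glass. Leave everything else on the bench where it is.

Things in the scene. Friction and masses are not known exactly. Their poses are not given: they have to be found in the camera images.
- phone_center (a point): Centre (half-way up) of the phone: blue-framed slab 132 mm long (its x axis) x 64 mm wide (y) x 9 mm thick (z, up, out of the black screen), about 0.16 kg. Either end may point either way. Starts face up on a cork block 90 x 40 mm, 20 mm high; its long edges overhang the block by about 12 mm each side, so it can be gripped across the 64 mm width.
- holder: The phone holder, fixed to the bench; origin at bench height in its middle; x axis = clamping direction (from the orange jaw to the far jaw), z up. Aluminium base 84 mm wide, 8 mm thick, x = -200 to +145 mm. Black bed 40 mm wide (y = -20 to +20 mm), x = -30 to +64 mm, top at z = 22 mm; the phone overhangs it at both sides and both ends.
- bed (a point): Point on top of the bed (x = -8, y = 0, z = 22 mm in the holder's frame; same axes) over which to lay the middle of the phone: there it clears the jaws by at least 5 mm whatever their setting. Lay it within 10 mm sideways and 7 degrees of the bed's line; pushing the jaw then slides it up to the far jaw.
- far_end (a point): Point on the holder's axis (x = 81, z = 27 mm in its frame) NEAR the pad of the far jaw, a dark block 56 mm wide, top at z = 42 mm, with a black sprung pad facing the orange jaw. The far jaw was set by hand and is not measured: the pad's face really stands anywhere from x = 66 to 96 mm. The pad gives way 1 mm for every 1.6 N.
- jaw: The orange sliding jaw, axes parallel to the holder's; origin at bench height under its face (which meets the phone; 56 mm wide, z = 23 to 40 mm). It slides only along the holder's +x; its face starts at x = -95 to -81 mm in the holder's frame. Do not advance it before the phone is in: once it has clicked it cannot be drawn back.
- jaw_plate (a point): Centre of the back of the jaw's orange push plate (the face to push on, towards the holder's +x), 58 mm above the bench, 14 mm behind the jaw's face. The plate is 10 mm thick and reaches 18 mm above and below and 22 mm to each side of this point. Sliding and clicking take about 1 to 5 N on top of the squeeze.
- pawl_pivot (a point): Pivot of the red sprung pawl, 34 mm above the bench, below the pushing hand (nothing here is higher than 45 mm). It rides on the jaw's 14 mm wide steel rack. The first 10 to 30 mm of travel are free; then it clicks over a tooth every 3 mm and blocks return, so when the push ends the jaw slips back by up to 3 mm and up to 5 N of squeeze is lost.
- mouse: blue computer mouse, 95 x 56 mm, 32 mm high; a bystander, to be left alone; origin at its underside or middle.
- solvent: pink solvent jar, 60 mm across, 110 mm high; a bystander, to be left alone; origin at its underside or middle.
- squeeze: white squeeze bottle, 44 mm across, 110 mm high; a bystander, to be left alone; origin at its underside or middle.
- driver: screwdriver, 150 mm long, lying on the table; a bystander, to be left alone; origin at its underside or middle.
- mug: white mug, 80 mm across, 90 mm high; a bystander, to be left alone; origin at its underside or middle.
- tray: flat yellow parts tray, 70 x 100 x 18 mm; a bystander, to be left alone; origin at its underside or middle.
- spare: dark metal phone back plate, 100 x 50 x 6 mm; a bystander, to be left alone; origin at its underside or middle.
- phone: The same phone; its origin is the middle of its underside, axes as given for its centre.
Not all that is in view belongs to the job. There is more than one size of the phone; the job needs the largest.

How it is judged:
By the outcome, as a careful person would: the job done as asked, in the order asked, and still so for the second after the job is handed in, with the robot touching nothing.
It also fails if it takes over 59 s, if anything falls off the work surface, if the arm or the gripper's body presses on something with over 40 N, if the wrist force passes 120 N, or if a joint passes its speed limit or range.

## Working session

There is one attempt and no reset: what is moved stays moved. The work goes in short steps, each a Python script; the robot and the scene stay as the last script left them, time stands still between calls to the robot, and variables do not carry over. Pictures are saved under pics/ and viewed, at most 10 in all, crops included, and the job is handed in when it is done.

```bash
ls; mkdir -p pics
cat > h.py <<'E'
import numpy as np, cv2
from plant import robot, solver, monitor, vision
def shot(name):
    o=monitor.get_obs(); im=vision.get_image(name)
    if 'T' in im: T=np.array(im['T'])
    else:
        W=np.eye(4); W[:3,:3]=o['orientation']; W[:3,3]=o['tool_pos']; T=W@np.array(im['tool_from_camera'])
    return dict(f=im['frame'],K=np.array(im['intrinsics'],float),d=np.array(im['distortion'],float),T=T)
def onplane(s,px,z):
    p=cv2.undistortPoints(np.array(px,float).reshape(-1,1,2),s['K'],s['d']).reshape(-1,2)
    r=np.c_[p[:,0],-p[:,1],-np.ones(len(p))]@s['T'][:3,:3].T
    c=s['T'][:3,3]; return c+r*((z-c[2])/r[:,2])[:,None]
def proj(s,P):
    P=np.atleast_2d(P); q=(P-s['T'][:3,3])@s['T'][:3,:3]; q=q*[1,-1,-1]
    return cv2.projectPoints(q,np.zeros(3),np.zeros(3),s['K'],s['d'])[0].reshape(-1,2)
E
python3 - <<'E'
from h import *
import pickle
S={n:shot(n) for n in('scene','side','wrist')}
pickle.dump(S,open('s0.pkl','wb'))
for n in S: cv2.imwrite(f'pics/{n}0.png',S[n]['f']); print(n,S[n]['T'].round(3).tolist(),S[n]['d'])
o=monitor.get_obs(); print(o['time_s'],o['ft_force'],o['tool_pos'],np.array(o['orientation']).round(3))
E
```

```text
pics
scene [[-0.426, -0.593, 0.683, 1.345], [0.905, -0.297, 0.306, 0.3], [0.022, 0.748, 0.663, 0.762], [0.0, 0.0, 0.0, 1.0]] [0.03189834 0.         0.         0.         0.        ]
side [[1.0, 0.006, -0.028, 0.568], [-0.025, 0.642, -0.766, -0.897], [0.013, 0.767, 0.642, 0.798], [0.0, 0.0, 0.0, 1.0]] [-0.07743881  0.          0.          0.          0.        ]
wrist [[0.441, -0.863, -0.245, 0.206], [0.898, 0.424, 0.121, 0.594], [-0.001, -0.274, 0.962, 0.384], [0.0, 0.0, 0.0, 1.0]] [0.02414321 0.         0.         0.         0.        ]
0.15 [-0.65702457 -0.87861897  0.46791641] [0.27495485 0.56084853 0.21404393] [[-0.898  0.44  -0.   ]
 [ 0.44   0.898 -0.001]
 [-0.    -0.001 -1.   ]]
```

View pics/scene0.png

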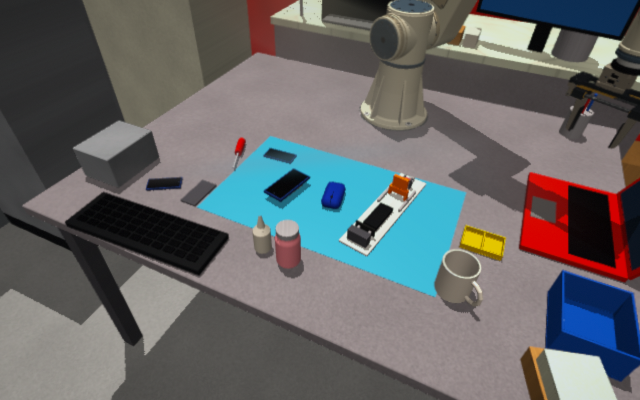

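View pics/side0.png

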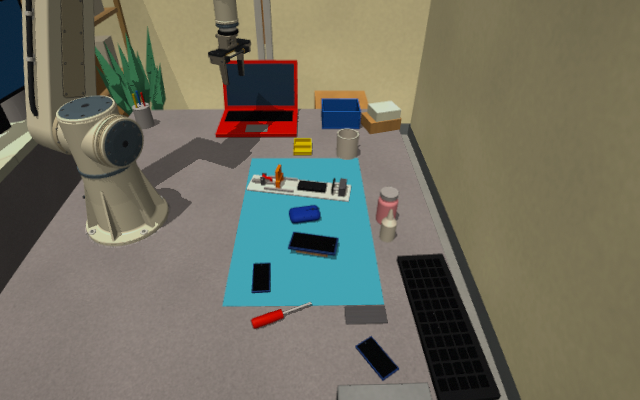

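Phone candidates in the side view:
- (314,244): large, blue-framed, raised on cork
- (262,277): small, lying on the mat
- (377,357): small, lying on the table
- (365,314): dark back plate (the spare)

I choose the one at (314,244), because it is the largest and sits on the cork. I'll check it in a close crop.

Run:
```python
from h import *
import pickle
S=pickle.load(open('s0.pkl','rb'))
a=cv2.resize(S['side']['f'][155:265,235:365],None,fx=5,fy=5,interpolation=cv2.INTER_CUBIC)
cv2.imwrite('pics/c1.png',a)
s=S['side']
for n,p,z in [('ph',(314,244),.029),('hold-',(249,186),.008),('hold+',(350,193),.008),('bed',(312,187),.022),('mouse',(304,214),.02),('small',(262,277),.01),('s2',(377,357),.01),('sol',(388,220),0),('tray',(303,148),.01),('mug',(347,155),0)]:
    print(n,onplane(s,p,z).round(3))
s=S['scene']
for n,p,z in [('ph',(287,185),.029),('bed',(376,218),.022)]:print(n,onplane(s,p,z).round(3))
```

```text
ph [[ 0.58  -0.149  0.029]]
hold- [[0.365 0.144 0.008]]
hold+ [[0.702 0.103 0.008]]
bed [[0.577 0.118 0.022]]
mouse [[ 0.551 -0.014  0.02 ]]
small [[ 0.443 -0.249  0.01 ]]
s2 [[ 0.713 -0.476  0.01 ]]
sol [[ 0.81  -0.022  0.   ]]
tray [[0.544 0.381 0.01 ]]
mug [[0.712 0.347 0.   ]]
ph [[ 0.585 -0.135  0.029]]
bed [[0.592 0.135 0.022]]
```

View pics/c1.png

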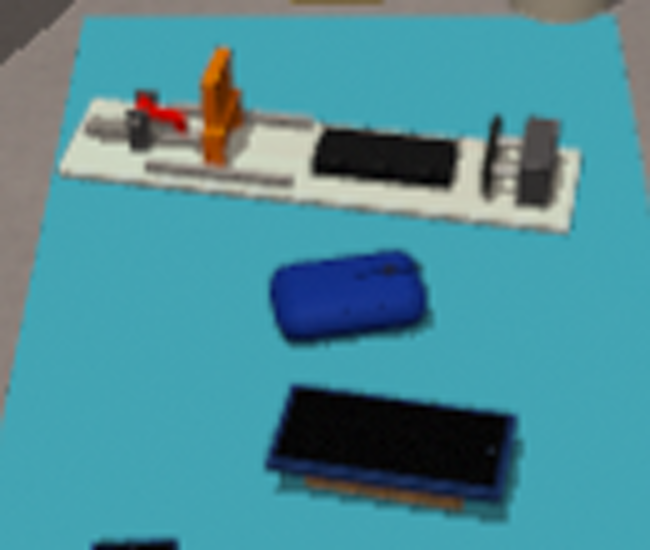

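The crop confirms it: the phone at (314,244) has a blue frame, a black screen and cork showing below it. The holder's orange jaw points to world -x, with the far jaw at about +x. Next I'll look from close by with the wrist camera.

```bash
cat >> h.py <<'E'
def Rz(a):  # tool down, tool x at heading a, y closing
    c,s=np.cos(a),np.sin(a); return np.array([[c,s,0],[s,-c,0],[0,0,-1.]])
E
python3 - <<'E'
from h import *
import pickle
S={}
for n,p,a in [('hold',(.50,.125,.36),-.11),('phone',(.56,-.142,.25),-.11)]:
    for b in (a,a+np.pi):
        print(n,b,solver.solve_ik(p,Rz(b)))
    robot.reach(p,Rz(a)); S[n]=shot('wrist'); print(monitor.get_obs()['time_s'])
pickle.dump(S,open('s1.pkl','wb'))
im=np.hstack([cv2.resize(S[n]['f'],(400,250)) for n in S])
cv2.imwrite('pics/w1h.png',S['hold']['f']);cv2.imwrite('pics/w1p.png',S['phone']['f'])
E
```

```text
hold -0.11 [ 2.42068232e-01  6.72023997e-02  1.67387915e+00 -4.44089210e-16
  1.40051111e+00  1.92286456e+00]
hold 3.0315926535897932 [ 2.42068232e-01  6.72023997e-02  1.67387915e+00 -4.44089210e-16
  1.40051111e+00 -1.21872810e+00]
2.0583
phone -0.11 [-2.50933575e-01  2.47459924e-01  1.69813841e+00 -4.44089210e-16
  1.19599432e+00  1.42986275e+00]
phone 3.0315926535897932 [-2.50933575e-01  2.47459924e-01  1.69813841e+00 -4.44089210e-16
  1.19599432e+00 -1.71172990e+00]
3.2417
```

View pics/w1h.png

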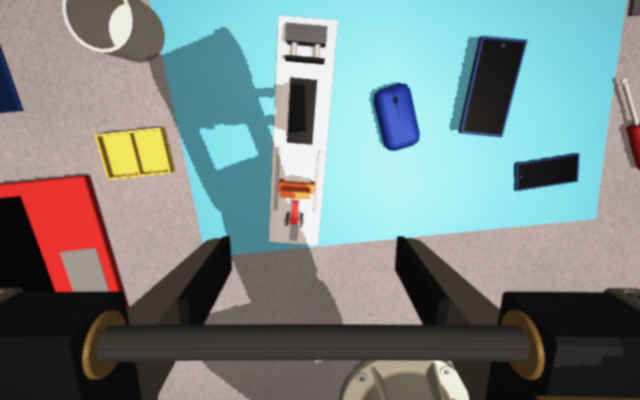

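View pics/w1p.png

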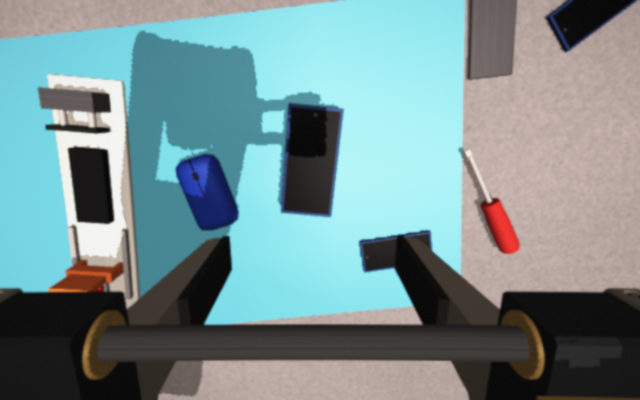

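The holder view shows the far jaw at (305,40), the bed at (301,110) and the jaw at (297,188). The phone view shows the phone spanning about (282,215) to (342,105), clear of the shadowed mouse.

```bash
cat >> h.py <<'E'
def blob(s,roi,thr,z):
    x0,y0,x1,y1=roi; m=np.zeros(s['f'].shape[:2],np.uint8)
    g=s['f'][...,1]; m[y0:y1,x0:x1]=(g[y0:y1,x0:x1]<thr)*255
    c=max(cv2.findContours(m,cv2.RETR_EXTERNAL,cv2.CHAIN_APPROX_NONE)[0],key=cv2.contourArea)
    P=onplane(s,c.reshape(-1,2),z)[:,:2]
    r=cv2.minAreaRect((P*1000).astype(np.float32)); b=cv2.boxPoints(r)
    e=max((b[1]-b[0],b[2]-b[1]),key=np.linalg.norm); a=np.arctan2(e[1],e[0]); a=(a+np.pi/2)%np.pi-np.pi/2
    return np.array(r[0])/1000,sorted(r[1]),a
E
python3 - <<'E'
from h import *
import pickle
S=pickle.load(open('s1.pkl','rb'))
h,p=S['hold'],S['phone']
print(p['f'][170,170],p['f'][180,310],p['f'][213,300],p['f'][120,270])
print('bed',blob(h,(282,70,320,150),90,.022))
print('bed from p',blob(p,(64,138,118,226),90,.022))
for t in (70,90,110):
  print('phone',blob(p,(270,98,352,225),t,.029), blob(h,(450,30,535,140),t,.029)) 
B=onplane(h,[(280,17),(337,20),(318,246),(270,241)],.008); print('base',B.round(4),B.mean(0))
print('angles',np.arctan2(*(B[0]-B[3])[1::-1]),np.arctan2(*(B[1]-B[2])[1::-1]))
# orange jaw mask top
f=h['f'].astype(int); m=((f[...,2]>150)&(f[...,0]<80)&(f[...,1]<170)&(f[...,1]>60)).astype(np.uint8); m[:,:262]=0;m[:,340:]=0
c=max(cv2.findContours(m,0,1)[0],key=cv2.contourArea); print('jaw px',cv2.boundingRect(c)); 
x,y,w,hh=cv2.boundingRect(c); print(onplane(h,[(x,y),(x+w,y),(x,y+hh),(x+w,y+hh)],.076).round(4),onplane(h,[(x+w/2,y)],.04))
E
```

```text
[235 225 130] [38 40 43] [149 108  75] [244 238 158]
bed (array([0.57667377, 0.13409012]), [37.02717971801758, 90.41204833984375], np.float32(-0.18879068))
bed from p (array([0.57696844, 0.12934952]), [44.7352294921875, 93.3984603881836], np.float32(-0.18456924))
phone (array([ 0.57931927, -0.13975508]), [58.83477020263672, 127.7833251953125], np.float32(-0.20293868)) (array([ 0.5785271 , -0.13869162]), [64.13821411132812, 126.14909362792969], np.float32(-0.20337534))
phone (array([ 0.57925427, -0.13998074]), [60.60985565185547, 129.02215576171875], np.float32(-0.20091152)) (array([ 0.57854608, -0.13849139]), [65.17181396484375, 127.91887664794922], np.float32(-0.20690024))
phone (array([ 0.57908618, -0.13993677]), [62.38478469848633, 130.27853393554688], np.float32(-0.20414376)) (array([ 0.57853772, -0.13826859]), [66.37606048583984, 129.11837768554688], np.float32(-0.20812547))
base [[0.7065 0.1485 0.008 ]
 [0.6941 0.0689 0.008 ]
 [0.3537 0.1318 0.008 ]
 [0.3717 0.2119 0.008 ]] [0.53150271 0.14029228 0.008     ]
angles -0.18715305910142907 -0.18257639290755898
jaw px (278, 182, 36, 15)
[[0.4854 0.1755 0.076 ]
 [0.4799 0.1251 0.076 ]
 [0.4638 0.1785 0.076 ]
 [0.4582 0.1275 0.076 ]] [[0.47517902 0.15301713 0.04      ]]
```

Run:
```python
from h import *
import pickle
def st(t):
    o=monitor.get_obs(); print(t,round(o['time_s'],2),np.round(o['tool_pos'],4),np.round(o['ft_force'],2),round(o['grip_width'],3),round(o['grasp_force'],1))
p=np.array([.579,-.1395]); a=-.203
robot.reach([*p,.10],Rz(a)); st('above')
print('stop',robot.movel([*p,.0145],velocity=.12,stop_force=8)); st('down')
robot.set_gripper(0.0); st('grip')
robot.movel([*p,.11],velocity=.12); st('lift')
b=np.array([.552,.137]); 
robot.movel([*b,.11],velocity=.2,rot=Rz(-.186)); st('over')
s=shot('wrist'); pickle.dump(s,open('s2.pkl','wb')); cv2.imwrite('pics/w2.png',s['f'])
```

```text
above 3.89 [ 0.5799 -0.139   0.1012] [-0.45 -0.26  1.9 ] 1.002 0.0
stop False
down 4.76 [ 0.5797 -0.1397  0.0153] [-1.01 -0.29 -0.39] 1.002 0.0
grip 5.29 [ 0.5792 -0.1396  0.0148] [-1.28  0.18  4.71] 0.69 30.0
lift 6.24 [ 0.5784 -0.1394  0.1093] [ 0.32  0.38 -2.2 ] 0.693 30.0
over 7.78 [0.552  0.1362 0.1099] [-0.23 -0.34 -1.92] 0.688 30.0
```

View pics/w2.png

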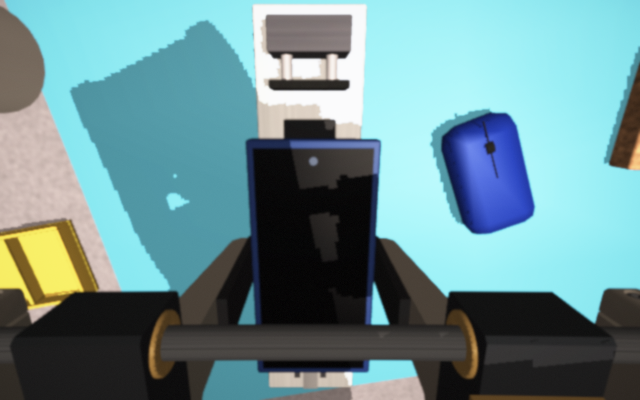

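The wrist view shows the phone gripped level and in line. Its front edge runs (247,140)–(380,141) and its rear edge is at row 369. The bed is at (309,128) and the far pad at (309,84).

Run:
```python
from h import *
import pickle
def st(t):
    o=monitor.get_obs(); print(t,round(o['time_s'],2),np.round(o['tool_pos'],4),np.round(o['ft_force'],2),round(o['grip_width'],3),round(o['grasp_force'],1))
s=pickle.load(open('s2.pkl','rb'))
u=np.array([np.cos(-.186),np.sin(-.186)]);n=np.array([-u[1],u[0]]);O=np.array([.560,.1355])
hx=lambda px,z:np.round([((q[:2]-O)@u,(q[:2]-O)@n) for q in onplane(s,px,z)],4).tolist()
ph=np.array(hx([(247,140),(380,141),(371,369),(255,369)],.124)); print('phone',ph,ph.mean(0))
print('bed end',hx([(284,121),(335,121)],.022),'pad',hx([(269,90),(349,90)],.04))
b=O-.008*u-np.array([ph.mean(0)[0]+.008,0])[0]*u   # shift so that the phone's middle is at x=-8 mm
if abs(ph.mean(0)[0]+.008)>.008: b=O-.008*u
robot.movel([*b,.03],velocity=.12); st('near')
print('stop',robot.movel([*b,.0135],velocity=.025,stop_force=5)); st('down')
robot.set_gripper(.85); st('open')
robot.movel([*b,.13],velocity=.15); st('up')
s=shot('wrist'); pickle.dump(s,open('s3.pkl','wb')); cv2.imwrite('pics/w3.png',s['f'])
```

```text
phone [[ 0.0561  0.029 ]
 [ 0.0555 -0.0331]
 [-0.0729 -0.0347]
 [-0.0728  0.0314]] [-0.008525 -0.00185 ]
bed end [[0.0615, 0.0202], [0.0615, -0.0186]] pad [[0.0827, 0.0284], [0.0827, -0.0267]]
near 8.65 [0.5531 0.1369 0.0304] [ 0.21 -0.04 -1.43] 0.689 30.0
stop True
down 9.19 [0.5527 0.1369 0.0167] [-0.24 -0.2   6.15] 0.694 30.0
open 9.6 [0.552  0.1367 0.0162] [-0.44 -0.57 -0.88] 0.85 0.0
up 10.51 [0.5521 0.1367 0.1292] [0.46 0.82 0.55] 0.855 0.0
```

View pics/w3.png

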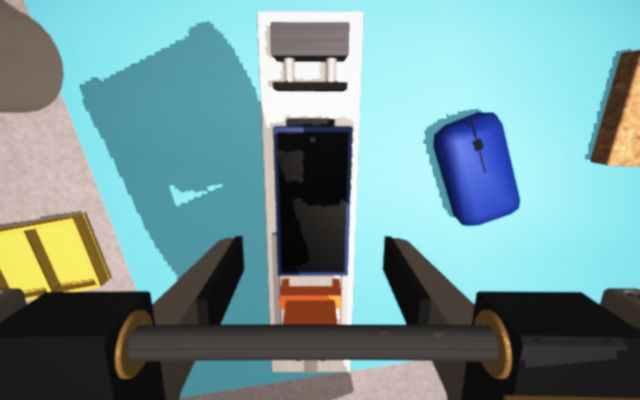

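The phone lies centred on the bed, spanning about (276,128) to (351,274). The jaw is behind it at (311,297) and the pad is at (309,87). Next I'll push the jaw by feel.

Run:
```python
from h import *
u=np.array([np.cos(-.186),np.sin(-.186)]);O=np.array([.560,.1355]);Z=.052
P=lambda x:[*(O+x*u),Z]
def st(t):
    o=monitor.get_obs(); print(t,round(o['time_s'],2),'x',round((o['tool_pos'][:2]-O)@u,4),'z',round(o['tool_pos'][2],4),np.round(o['ft_force'],2))
robot.movel([*P(-.135)[:2],.13],velocity=.15); robot.set_gripper(0.); 
print(robot.movel(P(-.135),velocity=.1,stop_force=8)); robot.dwell(.2); st('behind')
def F(n=10):
    v=[]
    for _ in range(n): robot.dwell(.02); v.append(-np.array(monitor.get_obs()['ft_force'])[:2]@u)
    return np.mean(v)
f0=F(); print('f0',f0)
print(robot.movel(P(-.085),velocity=.04,stop_force=12)); st('slide')
print('hit',robot.movel(P(-.03),velocity=.012,stop_force=16)); st('stop')
print('push',F()-f0); st('held')
```

```text
False
behind 13.87 x -0.1346 z 0.0526 [-0.48  0.24  0.71]
f0 -0.13648774991076745
False
slide 15.43 x -0.0851 z 0.0519 [-3.57  0.96 -0.23]
hit True
stop 17.46 x -0.0691 z 0.0516 [-3.73  1.54  2.42]
push 3.730241243768536
held 17.62 x -0.0696 z 0.0512 [-2.72  2.21  2.48]
```

The push stopped early on a brief spike; the held push is only 3.7 N. I'll keep going slowly, in small steps checked by the average force.

Run:
```python
from h import *
u=np.array([np.cos(-.186),np.sin(-.186)]);O=np.array([.560,.1355]);Z=.052
P=lambda x:[*(O+x*u),Z]
def F(n=6):
    v=[]
    for _ in range(n): robot.dwell(.02); v.append(-np.array(monitor.get_obs()['ft_force'])[:2]@u)
    return np.mean(v)+.14
x=-.069; L=[]
f=F()
while x<-.04 and f<19.3 and monitor.get_obs()['time_s']<45:
    x+=.001 if f<15 else .0005
    hit=robot.movel(P(x),velocity=.01,stop_force=10); f=F(6 if f<15 else 12); L.append((round(x,4),round(f,1),hit))
o=monitor.get_obs();print(L,o['time_s'],(o['tool_pos'][:2]-O)@u)
s=shot('wrist'); cv2.imwrite('pics/w4.png',s['f'])
```

```text
[(-0.068, np.float64(6.6), False), (-0.067, np.float64(8.6), False), (-0.066, np.float64(9.9), False), (-0.065, np.float64(11.9), False), (-0.064, np.float64(13.6), False), (-0.063, np.float64(15.7), False), (-0.0625, np.float64(17.1), False), (-0.062, np.float64(17.4), False), (-0.0615, np.float64(18.6), False), (-0.061, np.float64(19.6), False)] 21.825 -0.06608199265336348
```

View pics/w4.png

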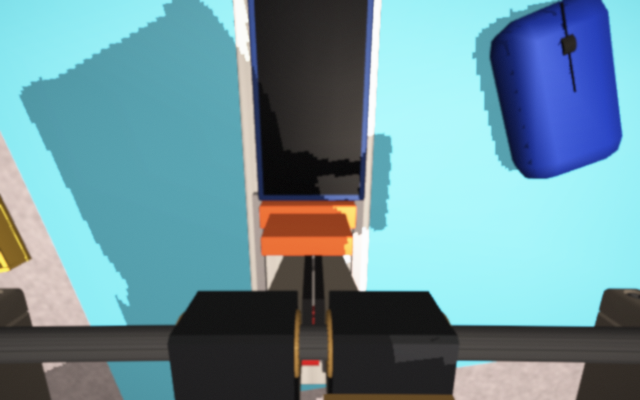

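The jaw face touches the phone's rear edge at row 200. The pad is out of view, so I'll check the far end with the fixed cameras.

Run:
```python
from h import *
a=shot('side');b=shot('scene');o=monitor.get_obs()
print(o['time_s'],np.round(o['ft_force'],2),np.round(o['tool_pos'],4))
u=np.array([np.cos(-.186),np.sin(-.186)]);O=np.array([.560,.1355])
im=[]
for s in(a,b):
    c=proj(s,[[*(O+.03*u),.03]])[0].astype(int); f=s['f'][c[1]-35:c[1]+35,c[0]-45:c[0]+45]
    im.append(cv2.resize(f,(396*1,308),interpolation=cv2.INTER_CUBIC)); print(c)
    print(proj(s,[[*(O+t*u),.031] for t in(.066,.075,.083,.09,.096)]).round(1).tolist())
cv2.imwrite('pics/c5.png',np.hstack(im))
```

```text
21.975 [-18.74   7.72   9.38] [0.4949 0.1468 0.051 ]
[315 182]
[[326.6, 183.9], [329.3, 184.2], [331.7, 184.4], [333.8, 184.6], [335.6, 184.8]]
[375 214]
[[368.1, 222.2], [366.3, 224.2], [364.7, 226.0], [363.3, 227.6], [362.1, 228.9]]
```

View pics/c5.png

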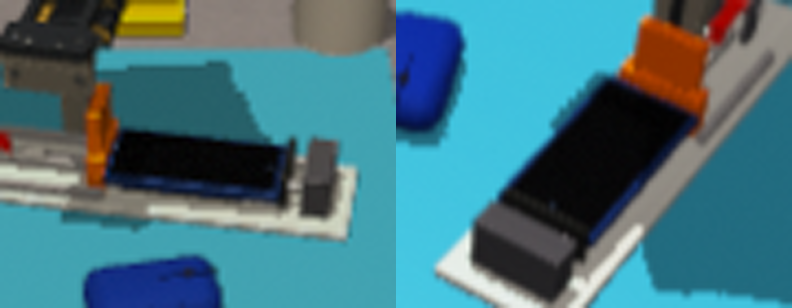

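Both crops show the phone flat, held between the orange jaw and the far pad. The gap behind the pad has visibly shrunk, so the pad is compressed. The push stands at about 20 N, so I'll draw back and check that the clamp holds.

Run:
```python
from h import *
u=np.array([np.cos(-.186),np.sin(-.186)]);O=np.array([.560,.1355])
a0=shot('side')['f']
robot.movel([*(O-.10*u),.052],velocity=.04)
robot.movel([*(O-.10*u),.20],velocity=.15); robot.dwell(.3)
s=shot('wrist');a=shot('side')
o=monitor.get_obs();print(o['time_s'],np.round(o['ft_force'],2),np.round(o['tool_pos'],3))
w=cv2.resize(s['f'],(500,312)); f=cv2.resize(np.vstack([x[155:210,270:360] for x in (a0,a['f'])]),(255,312),interpolation=cv2.INTER_CUBIC)
cv2.imwrite('pics/c6.png',np.hstack([w,f]))
```

```text
24.6833 [0.6  0.   0.45] [0.462 0.154 0.2  ]
```

View pics/c6.png

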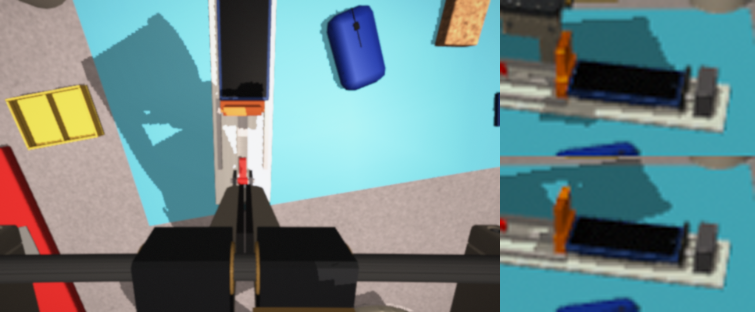

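The jaw and phone stayed put after release. As a numeric check on the pad's compression, I'll take the same view as before clamping.

Run:
```python
from h import *
import pickle
s0=pickle.load(open('s3.pkl','rb'))
R=s0['T'];robot.reach([.5521,.1367,.1292],Rz(-.186));robot.dwell(.3)
s1=shot('wrist')
u=np.array([np.cos(-.186),np.sin(-.186)]);O=np.array([.560,.1355])
for s in(s0,s1):
    col=s['f'][20:150,306:314,1].mean(1).astype(int); print(col.tolist())
for r in (75,80,85,90,95): print(r,[round(float((onplane(s,[(310,r)],.035)[0,:2]-O)@u),4) for s in(s0,s1)])
print(monitor.get_obs()['time_s'])
```

```text
[244, 222, 167, 128, 117, 114, 113, 112, 112, 113, 114, 115, 115, 117, 118, 119, 118, 116, 114, 113, 113, 114, 116, 118, 118, 117, 117, 116, 117, 118, 119, 121, 122, 121, 111, 83, 49, 32, 29, 32, 54, 134, 220, 245, 250, 250, 250, 250, 250, 250, 250, 250, 250, 250, 250, 250, 250, 248, 242, 227, 198, 150, 91, 52, 41, 40, 40, 40, 38, 39, 80, 168, 234, 248, 250, 251, 251, 251, 251, 251, 251, 251, 251, 251, 251, 251, 251, 251, 251, 251, 251, 251, 251, 250, 249, 245, 231, 190, 127, 76, 59, 58, 53, 44, 33, 29, 32, 37, 43, 44, 42, 34, 22, 14, 11, 13, 17, 24, 28, 30, 28, 23, 16, 12, 10, 9, 10, 10, 10, 10]
[249, 244, 217, 160, 126, 117, 115, 114, 114, 113, 114, 115, 116, 117, 118, 120, 120, 119, 117, 115, 114, 114, 115, 118, 120, 119, 118, 118, 118, 119, 120, 122, 123, 123, 117, 97, 65, 39, 31, 30, 34, 73, 173, 239, 250, 251, 251, 251, 251, 250, 248, 240, 217, 168, 104, 56, 42, 40, 40, 41, 39, 34, 30, 46, 75, 96, 103, 99, 83, 61, 48, 44, 45, 49, 60, 69, 74, 74, 68, 59, 49, 45, 45, 45, 44, 45, 44, 44, 45, 45, 45, 45, 45, 45, 45, 45, 46, 45, 46, 45, 46, 45, 45, 46, 46, 46, 46, 46, 46, 46, 46, 46, 44, 37, 25, 16, 11, 12, 11, 10, 10, 12, 14, 24, 35, 43, 45, 45, 45, 45]
75 [0.0944, 0.0947]
80 [0.0909, 0.0912]
85 [0.0874, 0.0877]
90 [0.0838, 0.0841]
95 [0.0802, 0.0805]
25.5667
```

The pad is pressed in by about 5.7 mm, so about 9 N is held. That is near the low end, so I'll push once more to about 21.5 N, which still keeps the squeeze below 25 N, to try for one more tooth.

Run:
```python
from h import *
u=np.array([np.cos(-.186),np.sin(-.186)]);O=np.array([.560,.1355]);Z=.054
P=lambda x,z=Z:[*(O+x*u),z]
def F(n):
    v=[]
    for _ in range(n): robot.dwell(.02); v.append(-np.array(monitor.get_obs()['ft_force'])[:2]@u)
    return np.mean(v)
robot.movel(P(-.10,.13),velocity=.15); robot.movel(P(-.10),velocity=.1); robot.dwell(.2); f0=F(10)
robot.movel(P(-.073),velocity=.04,stop_force=10); x=-.073; f=F(5)-f0; L=[]
while x<-.05 and f<21.3 and monitor.get_obs()['time_s']<45:
    x+=.001 if f<15 else .0004
    robot.movel(P(x),velocity=.01,stop_force=6); f=F(5 if f<15 else 10)-f0
    L.append((round(x*1e3,1),round((monitor.get_obs()['tool_pos'][:2]-O)@u*1e3,1),round(float(f),1)))
print(f0,L,monitor.get_obs()['ft_force'])
robot.movel(P(-.10),velocity=.04); robot.movel(P(-.10,.13),velocity=.12)
robot.reach([.5521,.1367,.1292],Rz(-.186));robot.dwell(.3)
s=shot('wrist'); print(s['f'][50:90,306:314,1].mean(1).astype(int).tolist()); print(monitor.get_obs()['time_s'])
```

```text
0.2632882975659176 [(-72.0, np.float64(-72.0), -0.3), (-71.0, np.float64(-71.0), -0.1), (-70.0, np.float64(-70.0), -0.4), (-69.0, np.float64(-69.0), -0.4), (-68.0, np.float64(-68.0), 0.0), (-67.0, np.float64(-67.5), 2.7), (-66.0, np.float64(-67.3), 6.7), (-65.0, np.float64(-67.2), 10.6), (-64.0, np.float64(-67.1), 14.1), (-63.0, np.float64(-66.8), 17.0), (-62.6, np.float64(-66.8), 18.3), (-62.2, np.float64(-66.8), 20.1), (-61.8, np.float64(-66.5), 20.1), (-61.4, np.float64(-66.5), 21.7)] [-20.21971805   8.99990309  18.15793778]
[122, 123, 123, 112, 85, 50, 32, 30, 31, 45, 106, 198, 243, 250, 251, 251, 251, 251, 250, 247, 234, 203, 148, 86, 50, 41, 40, 40, 40, 38, 33, 35, 59, 84, 99, 104, 97, 78, 57, 46]
36.225
```

The jaw stayed on the same tooth. The finger was also pressing down on the plate (18 N), which adds friction, so the squeeze was less than the push suggests. I'll push once more while trimming out the vertical force, with the push capped at about 22 N.

Run:
```python
from h import *
u=np.array([np.cos(-.186),np.sin(-.186)]);O=np.array([.560,.1355]);z=.052
P=lambda x,z:[*(O+x*u),z]
def F(n):
    v=[]
    for _ in range(n): robot.dwell(.02); v.append(np.array(monitor.get_obs()['ft_force']))
    v=np.mean(v,0); return np.array([-v[:2]@u,v[2]])
robot.movel(P(-.10,.13),velocity=.2); robot.movel(P(-.10,z),velocity=.12); robot.dwell(.1); f0=F(6)
robot.movel(P(-.069,z),velocity=.05,stop_force=10); x=-.069; f=F(4)-f0; L=[]
while x<-.05 and f[0]<21.3 and monitor.get_obs()['time_s']<49:
    x+=.0013 if f[0]<13 else .0005
    z=min(.062,z+np.clip(f[1]*.00015,-.001,.002))
    robot.movel(P(x,z),velocity=.012); f=F(4 if f[0]<13 else 6)-f0
    o=monitor.get_obs(); L.append((round(x*1e3,1),round(float((o['tool_pos'][:2]-O)@u*1e3),1),round(z*1e3,1),*f.round(1).tolist()))
print(*L,sep='\n'); print(o['time_s'])
robot.movel(P(-.10,z),velocity=.05); robot.movel(P(-.10,.13),velocity=.15)
robot.reach([.5521,.1367,.1292],Rz(-.186));robot.dwell(.2)
s=shot('wrist'); print(s['f'][50:90,306:314,1].mean(1).astype(int).tolist()); print(monitor.get_obs()['time_s'])
```

```text
(-67.7, -67.7, np.float64(52.0), 0.1, -0.4)
(-66.4, -67.4, np.float64(51.9), 4.8, 4.1)
(-65.1, -67.2, np.float64(52.5), 7.8, 0.8)
(-63.8, -66.8, np.float64(52.6), 11.0, 3.5)
(-62.5, -66.4, np.float64(53.2), 12.3, -0.5)
(-61.2, -65.9, np.float64(53.1), 15.6, 3.5)
(-60.7, -65.8, np.float64(53.6), 15.4, -0.5)
(-60.2, -65.5, np.float64(53.6), 17.2, 0.8)
(-59.7, -65.1, np.float64(53.7), 16.7, 0.2)
(-59.2, -64.8, np.float64(53.7), 17.9, 0.2)
(-58.7, -64.5, np.float64(53.7), 19.0, 0.8)
(-58.2, -64.2, np.float64(53.8), 18.9, 0.3)
(-57.7, -63.9, np.float64(53.9), 19.1, 0.4)
(-57.2, -63.6, np.float64(54.0), 19.6, 0.5)
(-56.7, -63.2, np.float64(54.0), 20.1, -0.3)
(-56.2, -63.0, np.float64(54.0), 21.2, 1.5)
(-55.7, -62.6, np.float64(54.2), 20.9, -0.8)
(-55.2, -62.4, np.float64(54.1), 22.6, 2.1)
44.8333
[123, 122, 111, 83, 48, 32, 30, 31, 46, 107, 199, 243, 250, 250, 250, 247, 231, 169, 89, 48, 41, 40, 40, 40, 38, 32, 30, 48, 77, 96, 102, 97, 81, 59, 47, 44, 45, 49, 61, 74]
47.25
```

The jaw clicked one more tooth. The pad is now pressed in by about 8.5 mm, so about 14 N is held with the hand away.

```bash
python3 -c "
from h import *
print(robot.job_done())"
```

```text
the job is handed in; nothing more can be done
None
```

The phone is face up and lengthwise on the bed, clamped by the pawl after a final push of about 22 N (about 14 N of squeeze estimated held, hand away), and I handed the job in at about 47 s; I had the result of no judging back.

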